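# Set up the sprung honing stand and lay the parting tool in it

### The arm

A 7-joint arm with a two-finger parallel gripper is mounted at the origin on a cart in front of the work surface, level with it; the furniture and walls round the work are solid. World frame = base frame: x ahead of the robot, y to its left, z up, the work surface at z = 0. Lengths are in mm, angles in rad, forces in N, time in s.
With the tool pointing down it reaches from about 425 to 875 mm from the base axis. Payload 8.4 kg.
Tool frame: the origin (TCP) lies on the centre line of the jaws, within the pads' length; the fingertips stand 14 mm ahead of it and the grasp point (between the pads) lies 5 mm behind it; z points along the fingers, y is the direction in which the jaws open and shut (so a half turn about z gives the same grasp; the last joint's range is limited). The gripper opens to 85 mm and grips with 20 to 120 N. Pads are 22 mm wide; open, the fingers measure 114 mm over their backs; the gripper's body (76 mm by 85 mm) begins 54 mm behind the grasp point. The pads swing forward as they close: fully open they stand 13 mm farther back than shut.
Start: joints at [-1.262, 0.333, 0.04, 1.465, -0.013, 1.343, -0.059], TCP at [257.783, 596.668, 245.308] pointing down, gripper open.
Joint ranges: [-2.58, 2.58], [-0.38, 2.09], [-1.3, 1.39], [0.25, 2.4], [-1.5, 4.64], [0.08, 2.09], [-2.65, 2.65]. Speed limits (rad/s): [2.22, 2.22, 2.79, 2.79, 3.14, 3.14, 3.14].

### API

Orientations are given as [roll, pitch, yaw] about the fixed x, y, z axes, in that order (R = Rz(yaw) Ry(pitch) Rx(roll)).
In Python, from plant import sensors, cams, bot gives the robot as it stands. The module is installed in compiled form; this text tells all that it offers.
- The arm moves only by the tool drive_tool, never from a script. Its argument "series" is a list of rows, each a list of 5 numbers: the closure, from -1 (fully open) to 1 (shut), then the shift along the world's x, y, z in m, then the turn about the world's z in rad. A call has 1 to 20 rows; each row is the pose to reach, as a shift and turn from the pose measured when the call began; what a row does not reach only later rows make up. A row lasts 1/12 s, in which the tool goes at most 41.7 mm and 7.16 degrees, less where a joint would pass 70% of its speed; a pose out of reach is approached as far as the arm can. A call with a gripper value outside its range is refused whole. The fingers move at their own pace and stop on an object; "newtons" is the grip in N (left out, the last holds). Time passes only in rows, so rows that repeat a pose let the fingers close. It gives the time, the measured TCP pose, the force and the opening at its end, in the units of the state.
- sensors.observe(): the state, without advancing time (a new reading comes with each control period).
- cams.snapshot(name): name is "scene" or "top" or "wrist"; returns a dict with "pixels" (400x640x3 uint8, red, green, blue), "z_map" (400x640 float32, mm along the optical axis (not along the pixel's ray), 0 where there is no reading), "camera_matrix" (3x3 intrinsics, pixels), "R" (3x3) and "t" (3): a world point X has camera coordinates R X + t. Camera axes: x right, y down, z forward; pixel columns grow to the right and rows downward; lengths in mm; the calibration is good to about 2 mm. A picture is of the moment at which its call begins.
- bot.close_job(): hands the job in, once; it reports no verdict.
The state is a dict: "t": time; "q": joint angles; "qvel": joint speeds; "joint_torque": joint torques, N m; "ee_pos": TCP position; "tool_rot": TCP orientation; "force": force on the tool from outside, world axes, zero at the start; "moment": the same for the moment, N m; "opening": finger opening in mm.
Only numpy, scipy, OpenCV 4.12 (cv2) and the standard library are available. Lean on these libraries where they do the work, as an engineer would, in place of code of your own. Each camera call takes 0.05 s, during which the arm holds its last target. There are 200 camera calls.

### The job

Get the parting tool ready for honing: push the stand's folded steel fork up and over its sprung centre until it snaps upright against its far stop, then lay the parting tool in the stand with its blade up and away, the butt of the handle home against the end plate of the low V-block and the ferrule in the fork. Keep hold of the tool until it rests in both, and leave the skew chisel, the offcut and the caster wheel where they lie.

Things in the scene. Friction and masses are not known exactly. Their poses are not given: they have to be found in the camera images.
- stand: Folding honing stand for turning tools, screwed to the bench: wooden base board 270 x 90 x 18 mm. Origin at the centre of its underside; x runs along the board from the low V-block end (nearest the robot) to the hinge end (far from the robot), z up. A low spring strut runs along its middle from a clevis at x = -10 mm (50 mm high) to a short crank on the fork.
- fork_hinge (a point): On the fork's hinge axis, which is parallel to the stand's y (stand frame 85, 0, 42 mm), between two bracket cheeks 36 mm apart.
- fork (a joint): Fork leg's hinge, rad, growing as it swings up and away. 0: folded stop, leg slopes 38 deg up from the hinge towards V-block and robot. 1.05: upright stop, leaning 8 deg past vertical, away. The strut holds it on either stop with 0.5 N m; past its centre, about 0.55, it jumps upright by itself; short of it, it falls back. Push along its arc, up and away (8 to 15 N): a level push can jam.
- fork_crotch (a point): Point in the fork, 114 mm from the hinge along the leg, just above the bottom of its V: two rubber-sleeved arms, 12 mm thick, spread at 45 deg to either side (tips 70 mm apart, 142 mm from the hinge). The leg is a bar 22 x 7 mm. Folded, this point is 112 mm above the bench, the V open towards the robot: closed fingertips fit in and can push it up and over. Upright it is 155 mm up.
- parting_tool: Parting tool with dark brown turned handle 220 mm long and 32 mm thick, a 24 mm ferrule and a narrow straight blade 14 x 6 mm, 118 mm long; 360 mm in all, 0.19 to 0.38 kg. It lies on its handle with the blade pointing away from the robot. Origin at the middle of the tool's bounding box, on the bench at the start; use the points for its axis.
- tool_butt (a point): On the tool's long axis at the butt end of the handle (16 mm above the bench as it lies). Handle 29 mm thick there.
- tool_balance (a point): On the tool's long axis at its centre of gravity, 129 mm from the butt towards the blade; handle 32 mm thick: grip here, across the handle.
- tool_ferrule (a point): On the tool's long axis at the middle of the 24 mm long, 24 mm thick ferrule, 232 mm from the butt.
- butt_seat (a point): Point fixed in the stand where tool_butt lies when home (stand frame -100, 0, 65 mm). The V-block, at x = -106 to -60 mm, 58 mm wide, up to 90 mm high, has a 90 deg V that slopes up at 29 deg towards the fork, with a steel end plate across its low end. Friction may hold the tool short of the plate: slide it down the slope until the butt touches.
- ferrule_seat (a point): Point fixed in the stand where tool_ferrule lies when the tool rests in the V-block and the upright fork (stand frame 103, 0, 177 mm); the tool then slopes 29 deg, blade end up.
- skew_chisel: Skew chisel, 410 mm long, light wooden handle 32 mm thick, wide flat blade with a slanted edge, lying beside the parting tool with the blade also pointing away from the robot; the two may be either way round. Origin at the middle of its bounding box. Not to be moved.
- offcut: Offcut of wood, 61 x 95 x 18 mm, lying right of the stand; origin at the centre of its underside. Not to be moved.
- caster_wheel: Small plain caster wheel, 43 mm across and 18 mm high, lying flat behind the stand and the tools; origin at the centre of its underside. Not to be moved.

How it is judged:
By the outcome, as a careful person would: the job done as asked, in the order asked, and still so for the second after the job is handed in, with the robot touching nothing.
It also fails if it takes over 54 s, if anything falls off the work surface, if the arm or the gripper's body presses on something with over 40 N, if the wrist force passes 120 N, or if a joint passes its speed limit or range.

## Working session

There is one attempt and no reset: what is moved stays moved. The work goes in short steps, Python scripts to look and compute and a tool call to move; the robot and the scene stay as the last step left them, time stands still between calls to the robot, and variables do not carry over. Pictures are saved under pics/ and viewed, about 8 in all and at most 12, crops included, and the job is handed in when it is done.

Besides the shell and the picture viewer there is one more tool, called after "Call:" as name(argument=value, ...), one argument or row to a line, values as JSON. drive_tool: Moves the arm, as the interface text tells. Its arguments: {"type":"object","properties":{"series":{"type":"array"},"newtons":{"type":"number"}},"required":["series"]}

```bash
mkdir -p pics; cat > h.py <<'E'
import numpy as np, cv2
from plant import sensors, cams, bot
def snap(n,f):
    s=cams.snapshot(n); cv2.imwrite('pics/'+f,cv2.cvtColor(s['pixels'],cv2.COLOR_RGB2BGR)); np.savez('pics/'+f+'.npz',**s); return s
def cloud(s):
    z=s['z_map']; v,u=np.mgrid[:z.shape[0],:z.shape[1]]; K=s['camera_matrix']
    P=np.stack([(u-K[0,2])*z/K[0,0],(v-K[1,2])*z/K[1,1],z],-1)
    W=(P-s['t'])@s['R']; W[z==0]=np.nan; return W
def proj(s,X):
    c=s['R']@np.array(X)+s['t']; p=s['camera_matrix']@c; return p[:2]/p[2]
E
python3 - <<'E'
from h import *
print({k:np.round(v,3) for k,v in sensors.observe().items()})
a=snap('top','top1.png');b=snap('scene','scene1.png')
for s in(a,b): print(np.round(-s['R'].T@s['t']),s['camera_matrix'][0,0])
E
```

```text
{'t': np.float64(0.0), 'q': array([-1.262,  0.334,  0.04 ,  1.466, -0.013,  1.343, -0.059]), 'qvel': array([-0.001,  0.001,  0.001, -0.   , -0.001, -0.002,  0.001]), 'joint_torque': array([-0.0000e+00, -6.5854e+01,  1.3650e+00, -4.0558e+01,  1.7000e-02,
        1.2000e-02, -0.0000e+00]), 'ee_pos': array([257.637, 596.283, 244.432]), 'tool_rot': array([-3.14 ,  0.   ,  2.734]), 'force': array([-0.277, -0.196,  0.09 ]), 'moment': array([ 0.016, -0.005, -0.007]), 'opening': np.float64(85.695)}
[ 468.   -2. 1089.] 445.6176282558141
[ -78. -518.  789.] 394.9268022838235
```

View pics/top1.png

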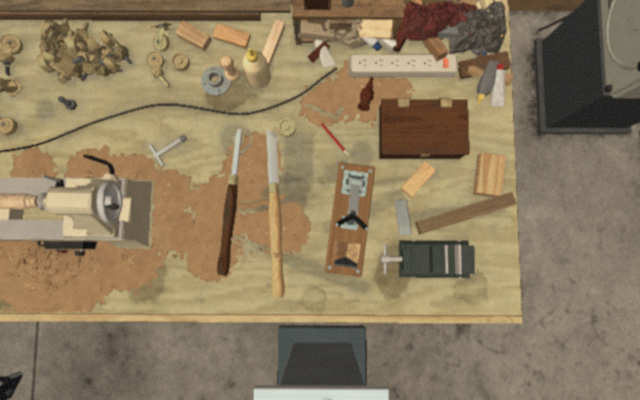

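View pics/scene1.png

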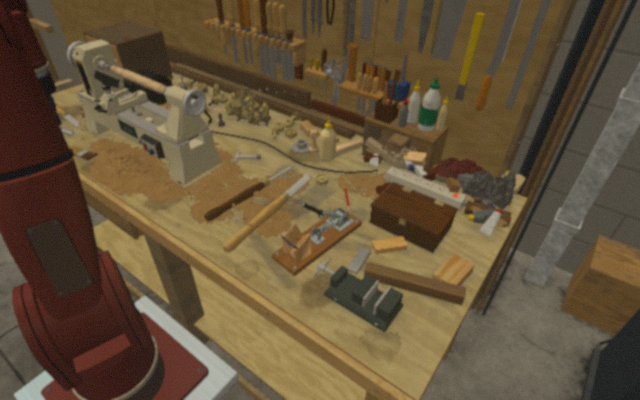

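```bash
python3 - <<'E'
from h import *
s=dict(np.load('pics/top1.png.npz')); print(np.round(s['R'],3))
W=cloud(s)
for n,u,v in [('butt',223,270),('ptip',239,131),('skbutt',279,292),('sktip',271,135),('bl',344,166),('br',373,168),('nl',328,271),('nr',359,275),('wheel',288,127),('offcut',403,216),('offc2',420,180),('crotch',352,215),('vise',388,260),('viseT',470,260),('tee',393,260),('box',425,130),('base',320,360)]:
    print(n,np.round(np.nanmedian(W[v-1:v+2,u-1:u+2].reshape(-1,3),0)))
hsv=cv2.cvtColor(s['pixels'],cv2.COLOR_RGB2HSV)
# tool masks by height
def line(sel,name):
    P=W[sel]; c=P.mean(0); 
    u,sv,vt=np.linalg.svd((P-c)[:, :2],full_matrices=False); d=vt[0]*np.sign(vt[0][0]); t=(P-c)[:,:2]@d
    print(name,len(P),np.round(c),'dir',np.round(d,4),'ends',np.round(c[:2]+d*t.min()),np.round(c[:2]+d*t.max()),'zmax',P[:,2].max())
m=(W[...,2]>10)&(W[...,2]<60)
uu,vv=np.meshgrid(np.arange(640),np.arange(400))
line(m&(uu>212)&(uu<248)&(vv>180)&(vv<280),'parting handle')
line(m&(uu>262)&(uu<292)&(vv>200)&(vv<300),'skew handle')
m=(W[...,2]>10)&(uu>320)&(uu<380)&(vv>158)&(vv<280)
r=cv2.minAreaRect(W[m&(W[...,2]<26)][:,:2].astype(np.float32)); print(r); print(cv2.boxPoints(r))
big=cv2.resize(s['pixels'][120:300,200:420],None,fx=3.6,fy=3.3,interpolation=cv2.INTER_CUBIC); cv2.imwrite('pics/crop1.png',big[...,::-1])
E
```

```text
[[ 0.004 -1.    -0.003]
 [-0.994 -0.003 -0.107]
 [ 0.107  0.003 -0.994]]
butt [426. 233.  28.]
ptip [765. 206.  16.]
skbutt [375. 100.  28.]
sktip [755. 126.  19.]
bl [678. -53.  19.]
br [ 674. -124.   16.]
nl [424. -15.  16.]
nr [415. -88.  17.]
wheel [775.  85.  17.]
offcut [ 557. -197.   10.]
offc2 [ 644. -238.   17.]
crotch [550. -66. 114.]
vise [ 451. -154.   43.]
viseT [ 452. -340.   56.]
tee [ 451. -168.   38.]
box [ 753. -240.   73.]
base [ 110.    6. -450.]
parting handle 1211 [527. 223.  25.] dir [ 0.9947 -0.1032] ends [414. 235.] [640. 211.] zmax 35.877921237195906
skew handle 1190 [480. 110.  25.] dir [0.9977 0.0674] ends [364. 102.] [592. 117.] zmax 34.758760424524525
((550.9707641601562, -67.16866302490234), (90.09024047851562, 269.8509216308594), 82.4307861328125)
[[ 411.28748   -94.048386]
 [ 678.78705  -129.59418 ]
 [ 690.65405   -40.28894 ]
 [ 423.15448    -4.743149]]
```

View pics/crop1.png

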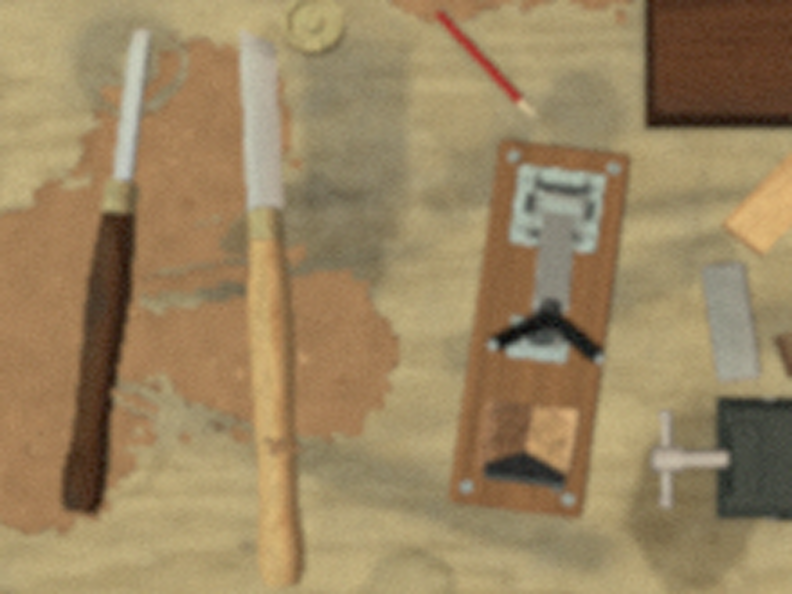

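Call:
drive_tool(
  series=[
    [1,0.249,-0.658,0,0.275],
    [1,0.249,-0.658,0,0.275],
    [1,0.249,-0.658,0,0.275],
    [1,0.249,-0.658,0,0.275],
    [1,0.249,-0.658,0,0.275],
    [1,0.249,-0.658,0,0.275],
    [1,0.249,-0.658,0,0.275],
    [1,0.249,-0.658,0,0.275],
    [1,0.249,-0.658,0,0.275],
    [1,0.249,-0.658,0,0.275],
    [1,0.249,-0.658,0,0.275],
    [1,0.249,-0.658,0,0.275],
    [1,0.249,-0.658,0,0.275],
    [1,0.249,-0.658,0,0.275],
    [1,0.249,-0.658,0,0.275],
    [1,0.249,-0.658,0,0.275],
    [1,0.249,-0.658,0,0.275],
    [1,0.249,-0.658,0,0.275],
    [1,0.249,-0.658,0,0.275],
    [1,0.249,-0.658,0,0.275],
  ],
  newtons=40,
)

```text
t: 1.77
ee_pos: [506.4, -61.3, 244.1]
tool_rot: [-3.14, -0.001, 3.009]
force: [-0.1, 0.9, 1.0]
opening: -0.1
```

Call:
drive_tool(
  series=[
    [1,0,0,-0.03,0],
    [1,0,0,-0.06,0],
    [1,0,0,-0.09,0],
    [1,0,0,-0.115,0],
    [1,0,0,-0.128,0],
    [1,0,0,-0.13,0],
  ],
)

```text
t: 2.27
ee_pos: [504.2, -59.4, 111.3]
tool_rot: [-3.139, -0.006, 3.011]
force: [-0.9, -0.2, 1.0]
opening: 0.4
```

```bash
python3 - <<'E'
from h import *
a=snap('scene','s2.png');b=snap('wrist','w2.png')
im=np.hstack([cv2.resize(a['pixels'][170:290,250:390],None,fx=3,fy=3),cv2.resize(b['pixels'],(380,360))[:, :]]); cv2.imwrite('pics/c2.png',im[...,::-1])
E
```

```text
(no output)
```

View pics/c2.png

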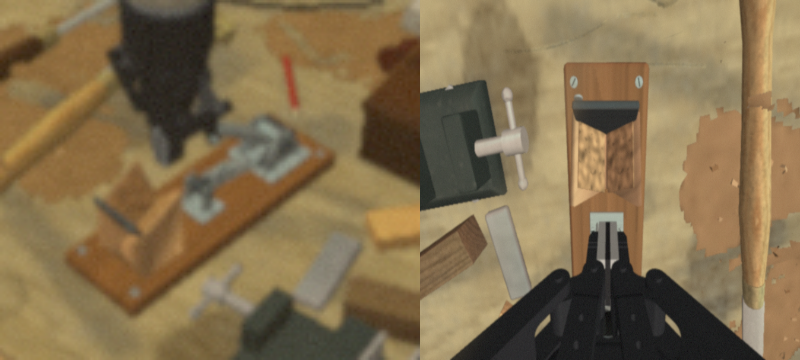

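Call:
drive_tool(
  series=[
    [1,0.005,-0.002,0,0],
    [1,0.01,-0.003,0,0],
    [1,0.014,-0.004,0,0],
    [1,0.016,-0.004,0,0],
  ],
)

```text
t: 2.7
ee_pos: [523.3, -64.3, 114.8]
tool_rot: [-3.14, -0.0, 3.01]
force: [-0.7, 0.6, 0.7]
opening: -0.3
```

Call:
drive_tool(
  series=[
    [1,0.003,0,0,0],
    [1,0.006,-0.001,0,0],
    [1,0.009,-0.001,0.001,0],
    [1,0.011,-0.001,0.002,0],
  ],
)

```text
t: 3.03
ee_pos: [528.6, -64.7, 115.3]
tool_rot: [-3.141, -0.014, 3.01]
force: [-28.4, 4.8, 15.6]
opening: -0.2
```

Call:
drive_tool(
  series=[
    [1,0.003,0,0.003,0],
    [1,0.006,-0.001,0.007,0],
    [1,0.009,-0.001,0.011,0],
    [1,0.012,-0.002,0.015,0],
  ],
)

```text
t: 3.37
ee_pos: [539.2, -66.2, 129.7]
tool_rot: [-3.141, -0.018, 3.01]
force: [-3.8, 2.9, -1.3]
opening: -0.2
```

Call:
drive_tool(
  series=[
    [1,0.005,-0.001,0.004,0],
    [1,0.01,-0.002,0.008,0],
    [1,0.015,-0.002,0.012,0],
    [1,0.02,-0.003,0.015,0],
  ],
)

```text
t: 3.7
ee_pos: [558.7, -68.8, 144.9]
tool_rot: [-3.142, -0.02, 3.01]
force: [-5.5, 2.1, 6.0]
opening: 0.2
```

```bash
python3 - <<'E'
from h import *
a=snap('scene','s3.png')
im=cv2.resize(a['pixels'][150:290,250:400],None,fx=4,fy=4); cv2.imwrite('pics/c3.png',im[...,::-1])
print(sensors.observe()['force'])
E
```

```text
[-3.29533222  1.69904789  3.99601376]
```

View pics/c3.png

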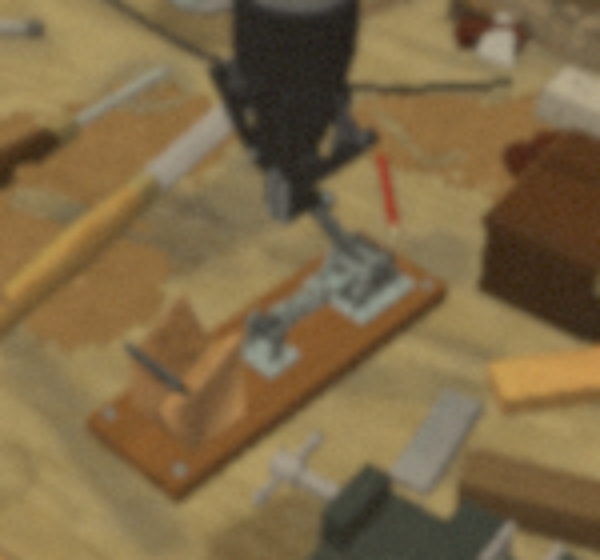

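Call:
drive_tool(
  series=[
    [1,0.006,-0.001,0.003,0],
    [1,0.012,-0.002,0.006,0],
    [1,0.018,-0.003,0.008,0],
    [1,0.024,-0.003,0.01,0],
    [1,0.03,-0.004,0.012,0],
    [1,0.036,-0.005,0.013,0],
  ],
)

```text
t: 4.25
ee_pos: [596.9, -74.1, 158.8]
tool_rot: [-3.141, -0.018, 3.01]
force: [-0.2, -0.3, -1.0]
opening: 0.2
```

```bash
python3 - <<'E'
from h import *
a=snap('scene','s4.png')
im=cv2.resize(a['pixels'][150:290,250:400],None,fx=4,fy=4); cv2.imwrite('pics/c4.png',im[...,::-1])
print(sensors.observe()['force'])
E
```

```text
[-0.04965684 -0.08566149 -0.18651114]
```

View pics/c4.png

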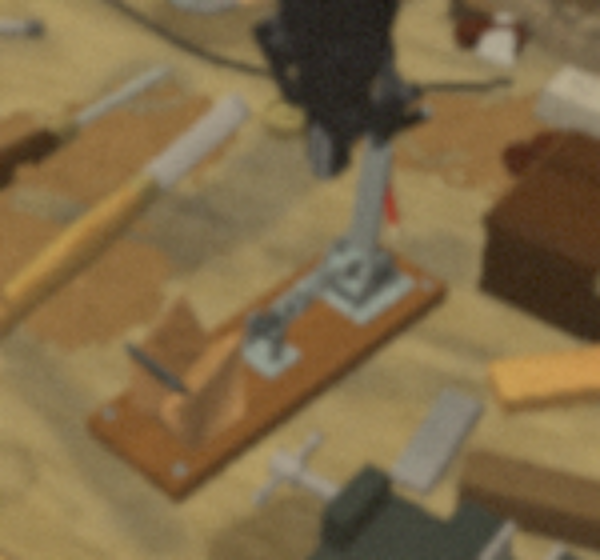

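Call:
drive_tool(
  series=[
    [1,-0.03,0.004,0,0],
    [1,-0.06,0.008,0.01,0],
    [1,-0.06,0.008,0.05,0],
    [1,-0.06,0.008,0.09,0],
    [-1,-0.055,0.296,0.09,0.028],
    [-1,-0.055,0.296,0.09,0.028],
    [-1,-0.055,0.296,0.09,0.028],
    [-1,-0.055,0.296,0.09,0.028],
    [-1,-0.055,0.296,0.09,0.028],
    [-1,-0.055,0.296,0.09,0.028],
    [-1,-0.055,0.296,0.09,0.028],
    [-1,-0.055,0.296,0.09,0.028],
    [-1,-0.055,0.296,0.09,0.028],
    [-1,-0.055,0.296,0.09,0.028],
  ],
)

```text
t: 5.47
ee_pos: [542.9, 221.1, 248.6]
tool_rot: [-3.14, -0.017, 3.038]
force: [-0.6, -1.3, 0.2]
opening: 85.3
```

```bash
python3 - <<'E'
from h import *
o=sensors.observe(); print(o['ee_pos'],o['tool_rot'])
a=snap('top','t5.png'); b=snap('wrist','w5.png')
W=cloud(b); P=W.reshape(-1,3); C=b['pixels'].reshape(-1,3).astype(int)
print('wrist cam',-b['R'].T@b['t'])
d=np.array([.9947,-.1032]); n=np.array([.1032,.9947]); c=np.array([542,221.6])
q=P[:,:2]-c; s=q@d; l=q@n
m=(P[:,2]>8)&(P[:,2]<45)&(abs(l)<30)&(abs(s)<280)
for lo in range(-180,280,12):
    k=m&(s>=lo)&(s<lo+12)
    if k.sum()>15: print(lo,k.sum(),np.round([l[k].min(),l[k].max(),np.median(l[k]),np.percentile(P[k,2],97)],1),C[k].mean(0).round())
# fork in top cloud
W=cloud(a);O=np.array([551,-67.2]);ex=np.array([.9913,-.1318]);ey=np.array([.1318,.9913])
Q=W.reshape(-1,3);f=Q[:,:2]-O;X=f@ex;Y=f@ey
k=(Q[:,2]>130)&(abs(X)<140)&(abs(Y)<50);print('fork',k.sum(),X[k].min(),X[k].max(),Y[k].min(),Y[k].max(),Q[k,2].max(),'meanY',Y[k].mean())
k=(Q[:,2]>60)&(X<-40)&(X>-140)&(abs(Y)<50);print('vb',k.sum(),X[k].min(),X[k].max(),Y[k].min(),Y[k].max(),Q[k,2].max())
im=np.hstack([cv2.resize(b['pixels'],(480,300)),cv2.resize(a['pixels'][140:290,300:400],(200,300))]);cv2.imwrite('pics/c5.png',im[...,::-1])
E
```

```text
[542.93572206 221.1122801  248.56250298] [-3.14014515 -0.01703864  3.03837761]
wrist cam [466.24605288 228.15650503 378.08371966]
-132 283 [-11.1  15.8   2.2  29.1] [86. 65. 45.]
-120 415 [-12.2  17.    2.2  30.3] [81. 59. 40.]
-108 419 [-12.3  17.1   2.3  30.9] [77. 53. 34.]
-96 383 [-12.4  17.3   2.3  30.3] [75. 51. 32.]
-84 340 [-10.6  16.4   2.4  29. ] [79. 53. 33.]
-72 286 [-8.6 14.6  2.4 28. ] [80. 54. 34.]
-60 341 [-30.   15.9   2.4  28.4] [85. 60. 39.]
-48 447 [-30.   16.   -2.6  28.5] [105.  78.  53.]
-36 295 [-8.9 16.1  3.5 28.9] [80. 55. 35.]
-24 294 [-10.1  17.4   3.5  29.3] [81. 57. 37.]
-12 306 [-10.1  17.5   3.6  29.5] [80. 56. 37.]
0 312 [-10.2  18.9   3.6  30.1] [78. 55. 37.]
12 308 [-10.3  19.    4.2  30.8] [75. 54. 38.]
24 377 [-29.3  19.1   0.5  31.7] [89. 66. 45.]
36 341 [-29.3  19.5   1.6  32.2] [90. 65. 43.]
48 255 [-9.5 18.4  4.8 30.1] [79. 55. 36.]
60 233 [-8.4 18.6  4.9 29.2] [77. 54. 36.]
72 204 [-7.3 17.6  5.  28.2] [73. 50. 32.]
84 205 [-6.2 16.7  5.  27.5] [120. 102.  70.]
96 181 [-6.3 16.8  5.1 27.2] [146. 131.  93.]
108 97 [-5.1 15.7  4.2 26.5] [159. 147. 118.]
120 116 [-1.7 12.6  5.3 20.5] [178. 177. 163.]
132 112 [-1.7 12.7  5.4 20.9] [179. 178. 165.]
144 103 [-0.5 12.8  6.6 20.6] [179. 179. 165.]
156 106 [-0.5 12.9  6.7 20.7] [179. 180. 166.]
168 171 [-6.7 29.4 10.4 20.5] [171. 157. 134.]
180 225 [-14.3  29.4   5.6  29.4] [165. 148. 122.]
192 187 [-21.9  13.2  -0.5  20.4] [165. 150. 125.]
204 175 [-22.   13.3   0.7  20.2] [166. 151. 126.]
216 85 [-18.3  13.5   5.7  19.4] [173. 165. 144.]
fork 220 91.43807142875525 109.42914378014314 -35.32879771770118 35.764555869047186 186.71549423041955 meanY -0.3749446031069857
vb 507 -115.90338831645286 -59.078763387965 -28.837301190673468 29.01286888389548 89.48839792433576
```

View pics/c5.png

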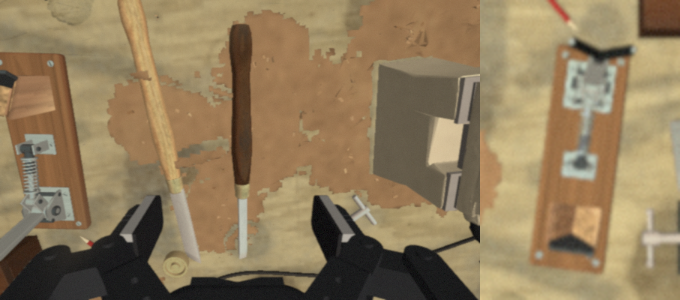

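Call:
drive_tool(
  series=[
    [-1,-0.002,0.002,-0.04,0.008],
    [-1,-0.002,0.002,-0.08,0.008],
    [-1,-0.002,0.002,-0.12,0.008],
    [-1,-0.002,0.002,-0.16,0.008],
    [-1,-0.002,0.002,-0.195,0.008],
    [-1,-0.002,0.002,-0.22,0.008],
    [-1,-0.002,0.002,-0.229,0.008],
    [-1,-0.002,0.002,-0.229,0.008],
    [1,-0.002,0.002,-0.229,0.008],
    [1,-0.002,0.002,-0.229,0.008],
    [1,-0.002,0.002,-0.229,0.008],
    [1,-0.002,0.002,-0.229,0.008],
    [1,-0.002,0.002,-0.229,0.008],
    [1,-0.002,0.002,-0.229,0.008],
    [1,-0.002,0.002,-0.229,0.008],
  ],
  newtons=30,
)

```text
t: 6.82
ee_pos: [542.1, 222.8, 21.4]
tool_rot: [3.141, -0.015, 3.045]
force: [-1.3, 0.9, 7.4]
opening: 30.0
```

Call:
drive_tool(
  series=[
    [1,0,0,0.02,0],
    [1,0,0,0.05,0],
    [1,0,0,0.09,0],
    [1,0,0,0.13,0],
    [1,0,0,0.17,0],
    [1,0,0,0.2,0],
    [1,0,0,0.22,0],
    [1,0,0,0.22,0],
    [1,0,0,0.22,0],
  ],
)

```text
t: 7.57
ee_pos: [542.2, 222.9, 241.9]
tool_rot: [3.14, -0.014, 3.045]
force: [0.9, 0.6, -5.0]
opening: 30.0
```

```bash
python3 - <<'E'
from h import *
o=sensors.observe(); print(o['ee_pos'],o['tool_rot'],o['force'],o['opening'],o['moment'])
b=snap('wrist','w6.png')
a=snap('scene','s6.png')
for n,s in(('w',b),('s',a)):
    W=cloud(s);P=W.reshape(-1,3)
    d=np.array([.9953,-.0965]); nn=np.array([.0965,.9953]); q=P[:,:2]-o['ee_pos'][:2]; S=q@d;l=q@nn
    m=(abs(l)<25)&(P[:,2]>150)&(P[:,2]<300)
    for lo in range(-180,260,20):
        k=m&(S>=lo)&(S<lo+20)
        if k.sum()>5: print(n,lo,k.sum(),np.round([l[k].mean(),P[k,2].max(),np.median(P[k,2]),S[k].min(),S[k].max()],1))
im=np.hstack([cv2.resize(b['pixels'],(480,300)),cv2.resize(a['pixels'][60:260,130:330],(300,300))]);cv2.imwrite('pics/c6.png',im[...,::-1])
E
```

```text
[542.16421274 222.90462161 241.87458935] [ 3.13952699 -0.01391692  3.04472743] [ 0.90698172  0.60054269 -4.9784906 ] 30.013851305578182 [-0.0104292   0.01547058 -0.00407854]
w -120 1637 [  -0.7  252.2  248.3 -107.3 -100. ]
w -100 5220 [  -0.7  252.3  247.8 -100.   -80. ]
w -80 3869 [ -0.7 250.4 246.4 -80.  -60. ]
w -60 3418 [ -0.7 249.9 246.5 -60.  -40. ]
w -40 3091 [ -0.5 250.2 247.  -40.  -20. ]
w -20 9821 [  0.  300.  260.6 -20.   -0. ]
w 0 3579 [ -0.5 277.9 249.    0.   20. ]
w 20 2572 [ -0.4 252.8 249.3  20.   40. ]
w 40 115 [ -0.5 250.4 244.5  40.   46.7]
s -140 73 [  -5.2  249.   238.3 -132.5 -120.6]
s -120 91 [ -10.2  249.4  242.1 -119.7 -100.2]
s -100 74 [  -9.4  249.5  241.6 -100.   -80.2]
s -80 68 [ -7.8 246.5 240.6 -80.  -60.3]
s -60 69 [ -8.3 247.5 240.5 -59.9 -40.5]
s -40 69 [ -8.6 247.5 241.7 -40.  -20.1]
s -20 239 [-1.400e+00  2.996e+02  2.617e+02 -1.990e+01 -1.000e-01]
s 0 46 [4.000e+00 2.980e+02 2.542e+02 1.000e-01 1.900e+01]
s 20 54 [-13.4 246.7 238.4  20.5  39.9]
s 40 53 [-10.2 248.7 241.2  40.1  59.8]
s 60 54 [ -8.7 247.9 241.7  60.2  79.5]
s 80 51 [ -7.4 247.2 239.8  80.1  99.8]
s 100 29 [ -6.5 246.7 239.5 100.3 117.9]
s 120 20 [ -2.4 238.4 235.  121.5 140. ]
s 140 20 [ -2.9 238.7 236.  140.7 158.2]
s 160 19 [ -3.4 239.  235.6 160.3 178.4]
s 180 15 [ -3.2 238.7 236.1 181.6 198.4]
s 200 15 [ -3.  238.5 236.2 201.  218.4]
```

View pics/c6.png

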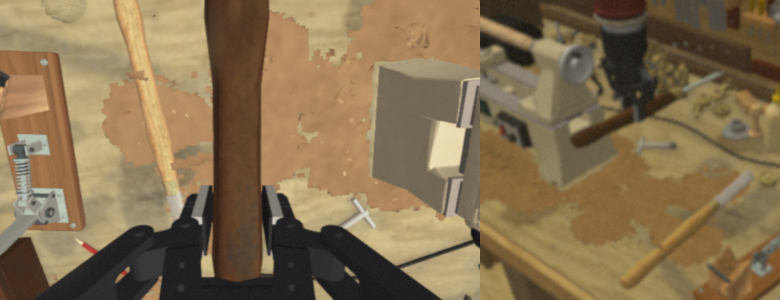

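Call:
drive_tool(
  series=[
    [1,0.003,-0.03,0,-0.01],
    [1,0.005,-0.06,0,-0.02],
    [1,0.008,-0.09,0,-0.03],
    [1,0.01,-0.12,0,-0.035],
    [1,0.012,-0.15,0,-0.035],
    [1,0.014,-0.18,0,-0.035],
    [1,0.016,-0.21,0,-0.035],
    [1,0.018,-0.24,0,-0.035],
    [1,0.02,-0.265,0,-0.035],
    [1,0.021,-0.284,0,-0.035],
    [1,0.021,-0.292,0,-0.035],
    [1,0.021,-0.292,0,-0.035],
    [1,0.021,-0.292,0,-0.035],
  ],
  newtons=25,
)

```text
t: 8.75
ee_pos: [561.6, -68.6, 238.4]
tool_rot: [-3.141, -0.019, 3.01]
force: [-0.1, 1.1, -3.6]
opening: 30.0
```

```bash
cat >> h.py <<'E'
O=np.array([551,-67.2]);ex=np.array([.9913,-.1318]);ey=np.array([.1318,.9913])
def prof(f):
    o=sensors.observe(); p=o['ee_pos'];r=p[:2]-O; print('tcp stand',np.round([r@ex,r@ey,p[2]],1),o['tool_rot'].round(3),o['force'].round(1),o['opening'].round(1))
    out=[]
    for n in('top','scene'):
        s=snap(n,f+n+'.png');P=cloud(s).reshape(-1,3);q=P[:,:2]-O;X=q@ex;Y=q@ey
        for lo in range(-145,270,20):
            k=(abs(Y)<45)&(P[:,2]>60)&(X>=lo)&(X<lo+20)&(P[:,2]<330)
            if k.sum()>5: print(n,lo+10,k.sum(),'zmax',P[k,2].max().round(),'Y',Y[k].min().round(),Y[k].max().round(),np.median(Y[k]).round(1),'X',X[k].min().round(),X[k].max().round())
E
python3 -c "
from h import *
prof('a')"
```

```text
Traceback (most recent call last):
  File "h.py", line 13, in prof
    o=sensors.observe(); p=o['ee_pos'];r=p[:2]-O; print('tcp stand',np.round([r@ex,r@ey,p[2]],1),o['tool_rot'].round(3),o['force'].round(1),o['opening'].round(1))
                                                                                                                                            ^^^^^^^^^^^^^^^^^^
AttributeError: 'float' object has no attribute 'round'
```

```bash
sed -i "s/o\['opening'\].round(1)/o['opening']/" h.py
python3 -c "
from h import *
prof('a')"
```

```text
tcp stand [ 10.7  -0.  238.4] [-3.141 -0.019  3.01 ] [-0.1  1.1 -3.6] 29.96506970875854
top 185 70 zmax 237.0 Y -7.0 8.0 0.7 X 175.0 194.0
top 205 73 zmax 239.0 Y -7.0 8.0 0.8 X 195.0 215.0
top 225 80 zmax 237.0 Y -45.0 8.0 -0.6 X 215.0 235.0
top 245 48 zmax 234.0 Y -45.0 7.0 -39.2 X 235.0 255.0
top 265 37 zmax 79.0 Y -45.0 -35.0 -39.9 X 255.0 275.0
scene -115 179 zmax 247.0 Y -31.0 28.0 -4.4 X -121.0 -105.0
scene -95 200 zmax 249.0 Y -32.0 28.0 -9.1 X -105.0 -85.0
scene -75 258 zmax 248.0 Y -30.0 28.0 -5.0 X -85.0 -65.0
scene -55 114 zmax 246.0 Y -30.0 27.0 -7.2 X -65.0 -46.0
scene -35 76 zmax 246.0 Y -13.0 10.0 -7.5 X -45.0 -25.0
scene -15 195 zmax 330.0 Y -24.0 25.0 -7.8 X -25.0 -5.0
scene 5 626 zmax 330.0 Y -45.0 45.0 -12.4 X -5.0 15.0
scene 25 91 zmax 310.0 Y -44.0 24.0 -17.4 X 15.0 27.0
scene 45 29 zmax 238.0 Y -16.0 -1.0 -13.3 X 36.0 55.0
scene 65 28 zmax 241.0 Y -14.0 8.0 -11.6 X 55.0 74.0
scene 85 258 zmax 243.0 Y -23.0 18.0 -3.3 X 76.0 95.0
scene 105 158 zmax 244.0 Y -35.0 29.0 -5.8 X 95.0 115.0
scene 125 22 zmax 243.0 Y -11.0 3.0 -5.8 X 115.0 135.0
scene 145 27 zmax 238.0 Y -7.0 9.0 -1.8 X 135.0 154.0
scene 165 26 zmax 237.0 Y -7.0 8.0 -1.8 X 155.0 173.0
scene 185 23 zmax 237.0 Y -7.0 8.0 -2.2 X 176.0 195.0
scene 205 27 zmax 238.0 Y -44.0 8.0 -3.1 X 196.0 214.0
scene 225 20 zmax 237.0 Y -45.0 8.0 -3.6 X 216.0 233.0
scene 245 12 zmax 234.0 Y -44.0 -1.0 -40.5 X 235.0 253.0
scene 265 14 zmax 74.0 Y -45.0 -35.0 -39.9 X 256.0 274.0
```

Call:
drive_tool(
  series=[
    [1,0.001,0,-0.02,0],
    [1,0.002,0,-0.038,0],
    [1,0.002,0,-0.05,0],
    [1,0.002,0,-0.054,0],
    [1,0.002,0,-0.054,0],
  ],
)

```text
t: 9.27
ee_pos: [563.5, -66.7, 184.0]
tool_rot: [-3.141, -0.02, 3.013]
force: [-0.7, -0.5, -2.4]
opening: 29.8
```

Call:
drive_tool(
  series=[
    [1,0,-0.002,-0.003,0],
    [1,0,-0.002,-0.006,0],
    [1,0.001,-0.002,-0.01,0],
    [1,0.002,-0.002,-0.014,0],
    [1,0.003,-0.002,-0.018,0],
    [1,0.003,-0.002,-0.018,0],
  ],
)

```text
t: 9.77
ee_pos: [566.4, -69.1, 165.2]
tool_rot: [-3.14, -0.021, 3.013]
force: [-2.7, -1.5, -0.7]
opening: 30.0
```

Call:
drive_tool(
  series=[
    [1,0.001,0,-0.003,0],
    [1,0.002,0,-0.006,0],
    [1,0.003,0,-0.009,0],
    [1,0.004,-0.001,-0.012,0],
    [1,0.005,-0.001,-0.015,0],
    [1,0.005,-0.001,-0.015,0],
  ],
)

```text
t: 10.27
ee_pos: [571.2, -70.0, 149.4]
tool_rot: [-3.14, -0.022, 3.012]
force: [-3.3, -1.8, -1.8]
opening: 30.4
```

```bash
python3 -c "
from h import *
prof('b')
im=cv2.imread('pics/bscene.png')[110:290,240:420]; cv2.imwrite('pics/c7.png',cv2.resize(im,(600,600)))
"
```

```text
tcp stand [ 2.040e+01 -1.000e-01  1.494e+02] [-3.14  -0.022  3.012] [-3.3 -1.8 -1.8] 30.37201897633264
top 165 51 zmax 208.0 Y -7.0 7.0 -0.2 X 161.0 175.0
top 185 78 zmax 216.0 Y -8.0 7.0 -0.3 X 175.0 195.0
top 205 90 zmax 224.0 Y -45.0 7.0 -0.7 X 195.0 215.0
top 225 94 zmax 228.0 Y -45.0 7.0 -2.0 X 215.0 235.0
top 245 32 zmax 226.0 Y -45.0 4.0 -40.5 X 235.0 255.0
top 265 40 zmax 77.0 Y -45.0 -35.0 -40.2 X 256.0 274.0
scene -115 62 zmax 83.0 Y -31.0 27.0 -6.1 X -117.0 -105.0
scene -95 195 zmax 120.0 Y -32.0 28.0 -5.1 X -105.0 -85.0
scene -75 203 zmax 126.0 Y -31.0 14.0 -10.5 X -85.0 -65.0
scene -55 106 zmax 132.0 Y -30.0 9.0 -8.8 X -65.0 -45.0
scene -35 79 zmax 142.0 Y -13.0 8.0 -5.9 X -45.0 -26.0
scene -15 439 zmax 330.0 Y -32.0 28.0 -7.5 X -25.0 -5.0
scene 5 900 zmax 330.0 Y -45.0 45.0 -19.7 X -5.0 15.0
scene 25 353 zmax 330.0 Y -45.0 45.0 -29.1 X 15.0 35.0
scene 45 34 zmax 330.0 Y -40.0 -22.0 -32.5 X 35.0 51.0
scene 65 11 zmax 174.0 Y -12.0 9.0 -6.3 X 57.0 68.0
scene 85 179 zmax 184.0 Y -26.0 11.0 -3.6 X 80.0 95.0
scene 105 112 zmax 192.0 Y -35.0 19.0 -10.2 X 95.0 114.0
scene 125 41 zmax 194.0 Y -12.0 8.0 -5.4 X 115.0 135.0
scene 145 37 zmax 200.0 Y -8.0 9.0 -1.3 X 135.0 154.0
scene 165 36 zmax 208.0 Y -9.0 5.0 -2.7 X 156.0 174.0
scene 185 35 zmax 215.0 Y -7.0 7.0 -1.8 X 176.0 195.0
scene 205 38 zmax 223.0 Y -44.0 9.0 -2.1 X 196.0 215.0
scene 225 29 zmax 226.0 Y -44.0 9.0 -2.9 X 215.0 234.0
scene 245 9 zmax 75.0 Y -44.0 -38.0 -41.3 X 237.0 254.0
scene 265 13 zmax 74.0 Y -43.0 -35.0 -39.5 X 256.0 275.0
```

View pics/c7.png

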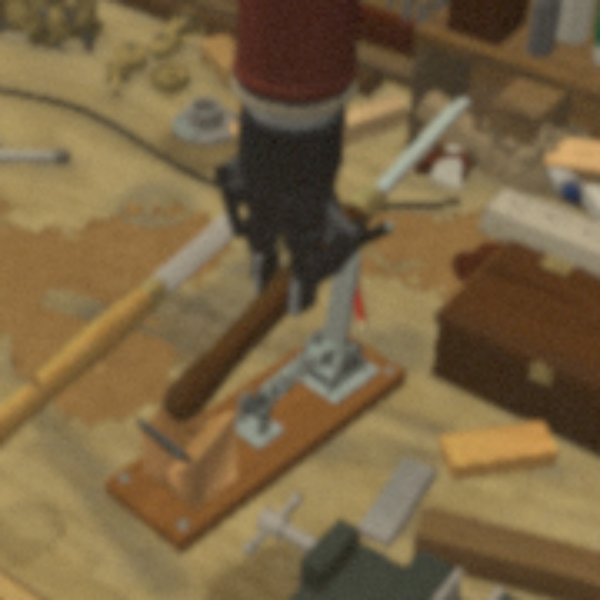

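Call:
drive_tool(
  series=[
    [1,0.001,0,-0.003,0],
    [1,0.003,0,-0.006,0],
    [1,0.005,-0.001,-0.009,0],
    [1,0.006,-0.001,-0.011,0],
    [1,0.006,-0.001,-0.011,0],
  ],
)

```text
t: 10.78
ee_pos: [576.5, -71.2, 140.0]
tool_rot: [-3.141, -0.023, 3.012]
force: [-14.0, -0.3, 14.6]
opening: 30.1
```

Call:
drive_tool(
  series=[
    [1,-0.001,0,0.001,0],
    [1,-0.003,0,-0.001,0],
    [1,-0.005,0.001,-0.002,0],
    [1,-0.007,0.001,-0.003,0],
    [1,-0.008,0.001,-0.004,0],
  ],
)

```text
t: 11.2
ee_pos: [568.5, -70.0, 135.9]
tool_rot: [-3.141, -0.023, 3.012]
force: [0.8, -1.6, 1.8]
opening: 29.9
```

Call:
drive_tool(
  series=[
    [1,-0.001,0,-0.001,0],
    [1,-0.002,0,-0.001,0],
    [1,-0.003,0,-0.002,0],
    [1,-0.004,0.001,-0.002,0],
    [1,-0.005,0.001,-0.003,0],
  ],
)

```text
t: 11.62
ee_pos: [564.5, -69.4, 133.9]
tool_rot: [-3.141, -0.02, 3.012]
force: [-0.3, -1.9, 15.0]
opening: 29.7
```

```bash
python3 -c "
from h import *
prof('c')
im=cv2.imread('pics/cscene.png')[180:270,255:375]; cv2.imwrite('pics/c8.png',cv2.resize(im,(800,600),interpolation=cv2.INTER_CUBIC))
w=snap('wrist','w8.png');P=cloud(w).reshape(-1,3);q=P[:,:2]-O;X=q@ex;Y=q@ey
for lo in range(-120,-20,5):
    k=(abs(Y)<4)&(X>=lo)&(X<lo+5)&(P[:,2]>30)
    if k.sum(): print(lo,k.sum(),np.percentile(P[k,2],[5,50,95]).round(1),w['pixels'].reshape(-1,3)[k].mean(0).round())
"
```

```text
tcp stand [ 13.6  -0.4 133.9] [-3.141 -0.02   3.012] [-0.3 -1.9 15. ] 29.68438311192088
top 145 40 zmax 210.0 Y -6.0 7.0 0.1 X 143.0 155.0
top 165 87 zmax 220.0 Y -7.0 8.0 0.9 X 155.0 175.0
top 185 82 zmax 231.0 Y -7.0 8.0 0.8 X 176.0 195.0
top 205 95 zmax 241.0 Y -45.0 8.0 0.2 X 195.0 215.0
top 225 22 zmax 238.0 Y -45.0 7.0 -42.3 X 216.0 233.0
top 245 31 zmax 77.0 Y -45.0 -37.0 -40.7 X 235.0 255.0
top 265 35 zmax 78.0 Y -44.0 -35.0 -39.5 X 255.0 275.0
scene -115 64 zmax 84.0 Y -31.0 27.0 -4.2 X -118.0 -106.0
scene -95 183 zmax 92.0 Y -31.0 30.0 -7.9 X -105.0 -85.0
scene -75 197 zmax 101.0 Y -31.0 29.0 -11.5 X -85.0 -65.0
scene -55 108 zmax 111.0 Y -30.0 27.0 -8.7 X -65.0 -46.0
scene -35 135 zmax 330.0 Y -15.0 12.0 -4.0 X -45.0 -25.0
scene -15 674 zmax 330.0 Y -38.0 32.0 -11.8 X -25.0 -5.0
scene 5 927 zmax 330.0 Y -45.0 45.0 -22.2 X -5.0 15.0
scene 25 243 zmax 330.0 Y -44.0 45.0 -33.3 X 15.0 35.0
scene 45 19 zmax 328.0 Y -37.0 5.0 -29.2 X 36.0 48.0
scene 65 14 zmax 175.0 Y -10.0 9.0 -5.1 X 57.0 74.0
scene 85 215 zmax 186.0 Y -29.0 22.0 -6.0 X 75.0 95.0
scene 105 125 zmax 192.0 Y -36.
[... 495 characters left out ...]
50. 46.]
-105 131 [73.9 76.6 79.4] [85. 63. 46.]
-100 161 [79.6 82.1 84.1] [83. 62. 45.]
-95 173 [83.  85.1 86.8] [89. 65. 44.]
-90 180 [86.5 88.1 90.1] [91. 64. 42.]
-85 186 [89.3 91.3 93.1] [91. 63. 40.]
-80 189 [92.3 93.7 95.1] [84. 58. 37.]
-75 202 [94.6 96.  97.7] [83. 57. 36.]
-70 186 [96.6 98.1 99.6] [86. 59. 38.]
-65 201 [ 98.5 100.1 101.7] [92. 64. 40.]
-60 193 [101.  102.4 104. ] [97. 67. 42.]
-55 205 [102.8 104.5 106.4] [99. 68. 43.]
-50 208 [105.9 107.5 109.1] [96. 67. 42.]
-45 216 [108.4 110.5 112.3] [94. 65. 41.]
-40 232 [111.5 113.3 115.2] [95. 66. 42.]
-35 238 [114.3 116.1 117.8] [97. 67. 42.]
-30 244 [117.3 119.  120.9] [95. 66. 42.]
-25 248 [120.  122.1 123.7] [98. 69. 44.]
```

View pics/w8.png

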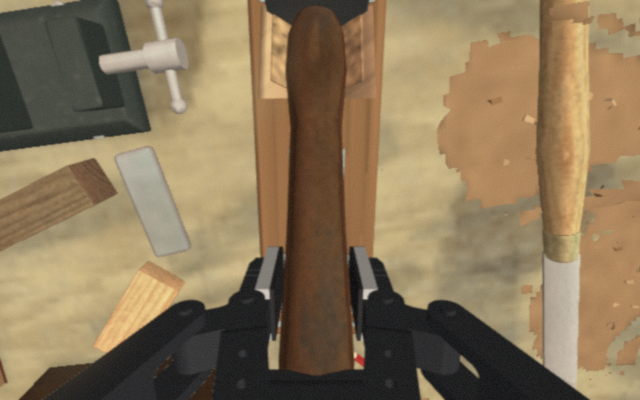

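Call:
drive_tool(
  series=[
    [1,0,0,0.001,0],
    [1,-0.001,0,0.001,0],
    [1,-0.002,0,0,0],
    [1,-0.003,0,-0.001,0],
    [1,-0.004,0,-0.001,0],
  ],
)

```text
t: 12.18
ee_pos: [561.9, -69.1, 133.5]
tool_rot: [3.142, -0.017, 3.013]
force: [9.5, -0.6, 0.1]
opening: 29.8
```

Call:
drive_tool(
  series=[
    [1,0.001,0,0,0],
    [0.5,0.001,0,0,0],
    [0.2,0.001,0,0,0],
    [-0.2,0.001,0,0,0],
    [-0.6,0.001,0,0,0],
    [-1,0.001,0,0,0],
    [-1,0.001,0,0,0],
    [-1,0.001,0,0,0],
    [-1,0.001,0,0,0],
    [-1,0.001,0,0,0],
  ],
  newtons=20,
)

```text
t: 13.02
ee_pos: [562.9, -69.1, 133.5]
tool_rot: [3.142, -0.017, 3.013]
force: [-0.5, -0.3, -0.7]
opening: 85.5
```

Call:
drive_tool(
  series=[
    [-1,0,0,0.02,0],
    [-1,0,0,0.05,0],
    [-1,0,0,0.09,0],
    [-1,0,0,0.13,0],
    [-1,0,0,0.17,0],
    [-1,0,0,0.2,0],
    [-1,0,0,0.2,0],
    [-1,-0.06,0.1,0.2,0],
    [-1,-0.06,0.2,0.2,0],
    [-1,-0.06,0.25,0.2,0],
    [-1,-0.06,0.25,0.2,0],
    [-1,-0.06,0.25,0.2,0],
    [-1,-0.06,0.25,0.2,0],
    [-1,-0.06,0.25,0.2,0],
    [-1,-0.06,0.25,0.2,0],
  ],
)

```text
t: 14.27
ee_pos: [501.5, 185.5, 332.9]
tool_rot: [3.141, -0.018, 3.02]
force: [-0.1, 0.1, 0.9]
opening: 85.7
```

```bash
python3 -c "
from h import *
prof('d')
a=dict(np.load('pics/dtop.png.npz'));b=dict(np.load('pics/dscene.png.npz'))
im=np.hstack([cv2.resize(a['pixels'][110:300,200:430],(460,500)),cv2.resize(b['pixels'][120:280,250:370],(340,500))]);cv2.imwrite('pics/c9.png',im[...,::-1])
"
```

```text
tcp stand [-82.4 243.9 332.9] [ 3.141 -0.018  3.02 ] [-0.1  0.1  0.9] 85.66450640427324
top -115 96 zmax 85.0 Y -25.0 26.0 0.7 X -116.0 -105.0
top -95 223 zmax 90.0 Y -29.0 29.0 0.4 X -105.0 -85.0
top -75 233 zmax 99.0 Y -29.0 29.0 1.0 X -85.0 -65.0
top -55 137 zmax 109.0 Y -28.0 29.0 1.0 X -65.0 -45.0
top -35 106 zmax 120.0 Y -13.0 13.0 0.2 X -45.0 -25.0
top -15 118 zmax 133.0 Y -13.0 13.0 0.8 X -25.0 -5.0
top 5 123 zmax 147.0 Y -14.0 14.0 0.2 X -5.0 15.0
top 25 139 zmax 158.0 Y -15.0 15.0 1.0 X 15.0 35.0
top 45 149 zmax 168.0 Y -15.0 16.0 0.9 X 35.0 55.0
top 65 133 zmax 176.0 Y -15.0 14.0 0.9 X 55.0 75.0
top 85 128 zmax 188.0 Y -12.0 13.0 1.5 X 75.0 95.0
top 105 238 zmax 193.0 Y -35.0 36.0 0.8 X 95.0 115.0
top 125 75 zmax 200.0 Y -7.0 8.0 1.0 X 115.0 134.0
top 145 82 zmax 212.0 Y -7.0 8.0 0.1 X 135.0 155.0
top 165 78 zmax 221.0 Y -7.0 8.0 1.0 X 155.0 175.0
top 185 86 zmax 236.0 Y -7.0 8.0 0.1 X 175.0 195.0
top 205 85 zmax 239.0 Y -45.0 8.0 0.1 X 195.0 214.0
top 225 22 zmax 78.0 Y -45.0 -40.0 -42.5 X 216.0 234.0
top 245 29 zmax 78.0 Y -45.0 -38.0 -41.2 X 235.0 255.0
top 265 36 zmax 
[... 441 characters left out ...]
03 zmax 158.0 Y -17.0 13.0 -8.4 X 15.0 35.0
scene 45 101 zmax 167.0 Y -17.0 13.0 -8.6 X 35.0 55.0
scene 65 91 zmax 176.0 Y -16.0 9.0 -7.1 X 55.0 75.0
scene 85 260 zmax 186.0 Y -20.0 23.0 -3.8 X 75.0 95.0
scene 105 141 zmax 190.0 Y -36.0 34.0 -8.3 X 95.0 115.0
scene 125 42 zmax 199.0 Y -8.0 8.0 -1.9 X 115.0 134.0
scene 145 42 zmax 209.0 Y -8.0 8.0 -2.6 X 135.0 155.0
scene 165 45 zmax 221.0 Y -8.0 8.0 -1.9 X 155.0 175.0
scene 185 38 zmax 233.0 Y -7.0 10.0 -0.6 X 176.0 195.0
scene 205 32 zmax 238.0 Y -44.0 8.0 -2.0 X 195.0 214.0
scene 225 9 zmax 76.0 Y -44.0 -41.0 -42.6 X 217.0 235.0
scene 245 7 zmax 74.0 Y -45.0 -39.0 -43.0 X 239.0 253.0
scene 265 15 zmax 77.0 Y -45.0 -35.0 -41.1 X 255.0 273.0
```

View pics/c9.png

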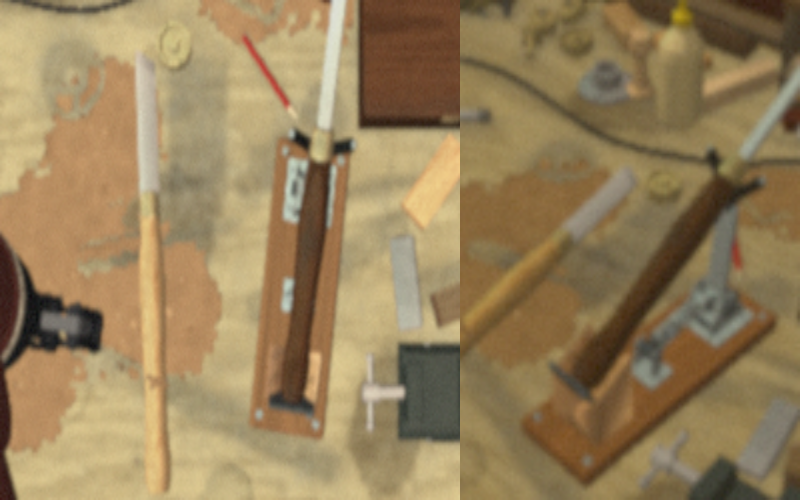

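```bash
python3 -c "
from h import *
a=cv2.imread('pics/top1.png');b=cv2.imread('pics/dtop.png')
g=lambda i:cv2.GaussianBlur(cv2.cvtColor(i,cv2.COLOR_BGR2GRAY),(5,5),0).astype(np.float32)
for n,(x,y,w,h) in dict(skew=(258,125,36,175),offcut=(396,195,18,42),offcut2=(400,160,40,38),wheel=(276,115,24,24)).items():
    d,r=cv2.phaseCorrelate(g(a)[y:y+h,x:x+w],g(b)[y:y+h,x:x+w]); print(n,np.round(d,2),round(r,2))
s=sensors.observe();print(s['t'],abs(s['qvel']).max());bot.close_job()
"
```

```text
skew [ 0.73 -0.02] 0.9
offcut [-0.01  0.38] 0.97
offcut2 [-0.11  0.11] 0.98
wheel [-0.09 -0.16] 1.02
14.3667 0.02921414436124999
the job is handed in; nothing more can be done
```

The fork is upright and the parting tool is in the stand with its blade up and away. I handed the job in at 14.4 s, with the gripper clear.

- **Fork:** I pushed it along its arc with the closed fingertips in its V until it snapped over. The contact force was about 33 N when I first touched it, above the 8–15 N you advised, and about 8 N or less at the readings after that. The pictures show it against the far stop.
- **Tool:** I gripped it at the balance point and lowered it onto the fork, so that it tilted in the jaws. I slid it down the V until about 10 N pushed back along the board, which I took as the butt meeting the end plate, and released it only then.

Last checks:
- **Seating:** The blade tip sits at stand x of about 214 mm, against about 215 mm expected for a tool that is home. The ferrule is in the fork, and the tool is centred to about 1 mm.
- **Slope:** I measured roughly 28 to 29 deg against the 29 deg given. Surface heights near the ferrule read 2 to 4 mm low, close to the camera calibration error.
- **Other objects:** Comparing first and last top views, the caster wheel and the offcut moved by no more than 0.4 px (about 1 mm). The skew chisel comparison gave a 0.7 px shift (about 1.8 mm). I did not resolve that one, but the arm never came near it and I take it to be image noise.

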